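# Hardness check on a clamped bisque plaque

### The arm

A 7-joint arm with a two-finger parallel gripper is mounted at the origin on a cart in front of the work surface, level with it; the furniture and walls round the work are solid. World frame = base frame: x ahead of the robot, y to its left, z up, the work surface at z = 0. Lengths are in m, angles in rad, forces in N, time in s.
With the tool pointing down it reaches from about 0.4 to 0.85 m from the base axis. Payload 10.4 kg.
Tool frame: the origin (TCP) lies between the finger pads; the fingertips stand 17 mm ahead of it and the grasp point (between the pads) lies 2 mm behind it; x points along the fingers, y is the direction in which the jaws open and shut, and the axes are right-handed (so a half turn about x gives the same grasp; the last joint's range is limited). The gripper opens to 87 mm and grips with 3 to 60 N. Pads are 19 mm wide; open, the fingers measure 117 mm over their backs; the gripper's body (75 mm by 190 mm) begins 51 mm behind the grasp point.
Start: joints at [1.113, 0.332, -0.065, 1.46, 0.022, 1.35, -0.088], TCP at [0.263, -0.567, 0.24] pointing down, gripper open.
Joint ranges: [-2.6, 2.6], [-0.5, 2.12], [-1.47, 1.34], [0.16, 2.42], [-1.27, 4.41], [0.06, 2.06], [-2.6, 2.6]. Speed limits (rad/s): [2.22, 2.22, 2.79, 2.79, 3.14, 3.14, 3.14].

### API

Orientations are given as a unit quaternion [x, y, z, w].
In Python, from bench import r, optics, close_job gives the robot as it stands.
- The arm moves only by the shell command python3 -m inch 'ROWS' [OPENING] [FORCE]. ROWS is JSON, a list of rows, each an object with "translation": the shift along the tool's x, y, z in cm, a list of three; "spin": the turn about the tool's x in degrees. In form: [{"translation": [tx, ty, tz], "spin": spin}, ...]. A call has 1 to 20 rows; each row shifts and turns the pose as measured when the row begins, along the tool's axes as they then stand; what a row does not reach is not made up. A row lasts 1/8 s, in which the tool goes at most 62.5 mm and 10.7 degrees, less where a joint would pass 70% of its speed; a pose out of reach is approached as far as the arm can. A call is refused whole if a number of a shift passes 6.25 or a number of a turn 10.7, either way. A call with a gripper value outside its range is refused whole. OPENING is the closure, from 0 (fully open) to 1 (shut), set as the call begins (- or left out, the last holds). The fingers move at their own pace and stop on an object; FORCE is the grip in N (left out, the last holds). Time passes only in rows, so rows that do not move let the fingers close. It gives the time, the measured TCP pose, the force and the opening at its end, in the units of the state.
- r.read_state(): the state, without advancing time (a new reading comes with each control period).
- optics.camera(name): name is "side" or "top"; returns the picture (420x560x3 uint8, red, green, blue); there is no depth.
- optics.camera_model(name): a dict with "camera_matrix" (3x3 intrinsics, pixels), "dist" ([k1, k2, p1, p2, k3] as OpenCV has them; the pictures are not rectified), "world_from_camera" (4x4, takes a point from camera to world coordinates). Camera axes: x right, y down, z forward; pixel columns grow to the right and rows downward; lengths in m; the calibration is good to about 2 mm. A picture is of the moment at which its call begins. camera_model takes no time and is no camera call.
- close_job(): hands the job in, once; it reports no verdict.
The state is a dict: "time": time; "joint_positions": joint angles; "joint_vel": joint speeds; "joint_torque": joint torques, N m; "ee_pos": TCP position; "eef_rot": TCP orientation; "ft_force": force on the tool from outside, world axes, zero at the start; "torque": the same for the moment, N m; "width": finger opening in m.
Only numpy, scipy, OpenCV 4.12 (cv2) and the standard library are available. Lean on these libraries where they do the work, as an engineer would, in place of code of your own. Each camera call takes 0.05 s, during which the arm holds its last target.

### The job

First swing the clamp arm over centre so that its rubber foot presses the bisque plaque down in the sloping nest. Then take the spring hardness probe out of the wooden stand, set its tip on the cross pencilled on the plaque, with the probe square to the plaque's sloping face, and press gently until the plunger is about half way in. Finish while still holding it there, with the clamp closed, and leave the pencil and everything else where they stand.

Things in the scene. Friction and masses are not known exactly. Their poses are not given: they have to be found in the camera images.
- nest: plywood check nest fixed to the table, 140 x 160 mm, about 100 mm high. Origin on the table under the bed's centre, z up; x points uphill: the bed slopes up at 0.35 rad (20 degrees) along the nest's +x, about the nest's y, so it faces the -x side. Fixed obstacles between nest and stand: a film-wrapped heap 175 mm high round (0.55, 0.05) m and behind it a mould 265 mm high, 200 mm wide, at (0.78, -0.07); about 0.4 m ahead of the base, in front of them, only low things stand
- clamp_hinge (a point): centre of the clamp's hinge pin, at the uphill -y corner of the nest, 26 mm out from the bed (16 mm out from the plaque's face). Hinge pin parallel to the uphill direction of the bed
- clamp_knob (a point): centre of the 20 mm black ball on the free end of the clamp arm, 104 mm from the hinge. The arm is a flat steel bar 14 mm wide and 7 mm thick with a rubber foot 50 mm from the hinge
- clamp_arm (a joint): clamp arm angle, rad: 0 = closed, arm parallel to the plaque's face towards the nest's +y with the foot on the plaque; 2.0 = fully open, arm past upright and leaning out to the nest's -y. It turns in the plane across the slope. A spring pushes it (at most 0.4 N m) away from 1.1 rad, so pushed past about 1.0 it snaps shut by itself and stays
- plaque: loose terracotta bisque plaque 100 (uphill) x 80 x 10 mm lying between stops in the nest. Origin at the centre of its underside, x uphill, y across, z out of its face
- cross_mark (a point): centre of the pencilled cross (20 mm lines) on the plaque's upper face, lower right part seen from the lower side; its z axis is the outward normal of the face, x uphill
- ring_mark (a point): centre of the pencilled ring (18 mm), 36 mm to the +y side of the cross on the same face; not to be probed
- stand: wooden stand fixed to the table, 60 x 120 x 60 mm, with two holes 32 mm either side of its centre along its y; origin at the centre of its underside
- probe_grip (a point): middle of the grip barrel of the spring hardness probe: grey cylinder 18 mm in diameter with dark rings and an aluminium cap at the tail. z axis along the probe towards its tail. Barrel runs from 44 mm below this point to 30 mm above it, cap to 36 mm above; below the barrel a collar 27 mm in diameter and 6 mm thick whose underside, 50 mm below this point, rests on the stand; below it a 16 mm snout in the hole. In the stand it stands upright, in either hole
- probe_tip (a point): end of the plunger (8 mm flat foot), on the probe's axis, 101.5 mm below probe_grip with the plunger out; its z axis points to the probe's tail
- plunger (a joint): how far the plunger is pushed into the probe, m: 0 = fully out, 0.016 = fully in, 0.008 = half way. Spring: 1 N to start, 2.6 N half way, 4.2 N fully in
- pencil_mid (a point): middle of the pointed wooden marking pencil (15 mm in diameter, 141 mm long, point up, no cap) that stands in the other hole, its top 145 mm above the table
- dish: small round bisque dish, 72 mm wide, 24 mm high, loose bystander; origin at its underside centre
- turned_stamp: turned wooden stamp, 26 mm wide, 60 mm high, loose bystander; origin at its underside centre
- beaker: pale beaker, 70 mm wide, 78 mm high, loose bystander; origin at its underside centre
There are look-alikes about, which are no part of the job. What is meant by the part that bears probe_grip is not yellow, and is the smaller of those in its own colour.

How it is judged:
On the way, in this order (a step that is already met when the one before it is completed fails the run):
1. the clamp arm is swung over and its foot presses on the plaque (value of joint clamp_arm below 0.12 rad and contact force between clamp_arm and plaque above 1 N), for 0.2 s.
2. the probe is lifted out of the stand (z of probe_tip in the frame of stand above 0.065 m and contact force between probe and the fingers above 1 N), for 0.1 s.
At the end, for the whole second after the job is handed in: Fingers hold the probe, tip within 6 mm of the cross's centre, axis within 0.15 rad of the face's normal, plunger 4 to 12 mm in, under 5 N on the plaque; clamp closed (under 0.12 rad), foot pressing the plaque; arm clear of nest and plaque; pencil in place (all of step 1 and distance between probe_tip and cross_mark below 0.006 m and angle between the z axis of probe_tip and the z axis of cross_mark, either way round below 0.15 rad and value of joint plunger between 0.004 and 0.012 m and contact force between probe and plaque between 0.8 and 5 N and contact force between probe and the fingers above 1 N and contact force between probe and nest below 0.1 N and contact force between the arm and nest below 0.5 N and contact force between the arm and plaque below 0.5 N and linear speed of plaque below 0.02 m/s and distance of pencil_mid from where it was at the start of the episode below 0.02 m); the arm keeps its last pose, push and grip.
It fails at once if the probe is pressed hard on the plaque (contact force between probe and plaque above 12 N).
It fails at once if the ring mark is probed (distance between probe_tip and ring_mark below 0.01 m and contact force between probe and plaque above 0.5 N).
It fails at once if the pencil is taken or knocked out of its place (distance of pencil_mid from where it was at the start of the episode above 0.03 m).
It fails at once if the dish, stamp or beaker is pushed away or knocked over (distance of any of dish, turned_stamp, beaker from where it was at the start of the episode above 0.03 m or angle between any of turned_stamp, beaker's own z axis and vertical above 0.5 rad).
It also fails if it takes over 64 s, if anything falls off the work surface, if the arm or the gripper's body presses on something with over 40 N, if the wrist force passes 120 N, or if a joint passes its speed limit or range.

## Working session

There is one attempt and no reset: what is moved stays moved. The work goes in short steps, Python scripts to look and compute and a shell command to move; the robot and the scene stay as the last step left them, time stands still between calls to the robot, and variables do not carry over. Pictures are saved under pics/ and viewed, and the job is handed in when it is done.

```bash
ls; mkdir -p pics; python3 - <<'E'
from bench import r, optics
import cv2, numpy as np
for n in("side","top"):
    im=optics.camera(n); cv2.imwrite(f"pics/{n}0.png",im[:,:,::-1])
    m=optics.camera_model(n); print(n,np.round(np.array(m["camera_matrix"]),1).tolist(),m["dist"],np.round(np.array(m["world_from_camera"]),3).tolist())
s=r.read_state(); print(s)
E
```

```text
pics
side [[392.7, 0.0, 281.2], [0.0, 392.7, 210.8], [0.0, 0.0, 1.0]] [-0.01541807  0.          0.          0.          0.        ] [[-0.999, 0.028, -0.042, 0.525], [0.05, 0.501, -0.864, 0.915], [-0.003, -0.865, -0.502, 0.637], [0.0, 0.0, 0.0, 1.0]]
top [[391.0, 0.0, 272.4], [0.0, 391.0, 208.9], [0.0, 0.0, 1.0]] [-0.04075923  0.          0.          0.          0.        ] [[0.009, -0.994, 0.107, 0.361], [-1.0, -0.007, 0.014, -0.015], [-0.013, -0.107, -0.994, 1.131], [0.0, 0.0, 0.0, 1.0]]
{'time': 0.1, 'joint_positions': array([ 1.11339903,  0.33279056, -0.06472293,  1.46085339,  0.02157758,
        1.34988555, -0.08848813]), 'joint_vel': array([ 6.15742664e-04, -1.08087648e-03,  7.88162088e-05,  4.54124694e-04,
        5.38070159e-04, -2.37904336e-03, -6.64051782e-04]), 'joint_torque': array([ 3.22550215e-03, -6.24540424e+01,  2.60793610e-02, -3.90715349e+01,
       -6.13419455e-02,  3.67298070e-02,  1.62184069e-04]), 'ee_pos': array([ 0.26314887, -0.56654888,  0.23884673]), 'eef_rot': array([-0.69035511, -0.15295934,  0.69056292, -0.15210563]), 'ft_force': array([-0.13853548, -0.23966126, -0.5964405 ]), 'torque': array([ 0.01324406, -0.02679263, -0.00785079]), 'width': 0.08718548373388674}
```

View pics/side0.png

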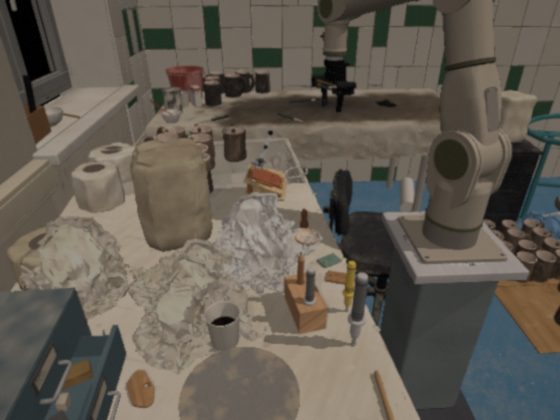

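View pics/top0.png

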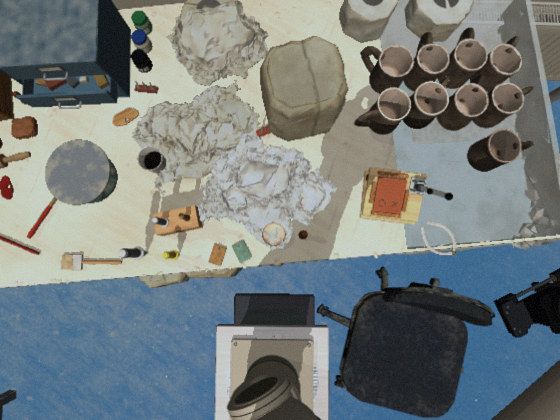

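The side view shows the stand at about (305,300), grey and yellow probes outside it, and the nest at about (267,180). In the top view the stand is at (178,220) and the nest is at (393,195), with its clamp leaning to the right and the knob at (448,196). I'll enlarge both areas.

```bash
python3 - <<'E'
import cv2
a=cv2.imread("pics/side0.png");b=cv2.imread("pics/top0.png")
R=lambda i,x0,y0,x1,y1,w,h:cv2.resize(i[y0:y1,x0:x1],(w,h),interpolation=cv2.INTER_CUBIC)
import numpy as np
cv2.imwrite("pics/c1.png",np.hstack([R(a,260,230,400,360,400,371),R(b,110,190,250,320,400,371)]))
cv2.imwrite("pics/c2.png",np.hstack([R(a,230,150,310,210,400,300),R(b,350,155,470,245,400,300)]))
E
```

```text
(no output)
```

View pics/c1.png

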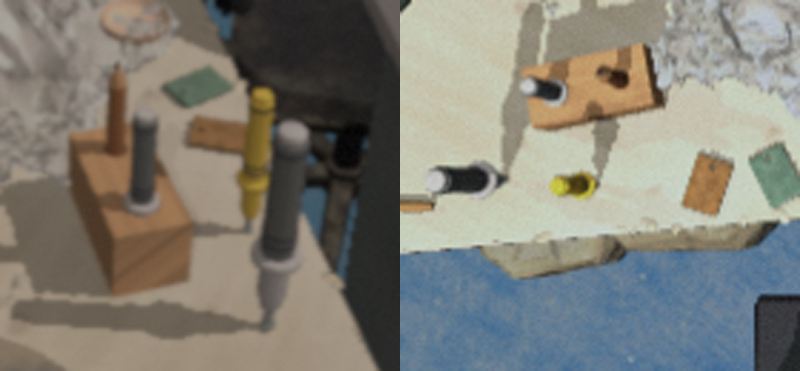

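View pics/c2.png

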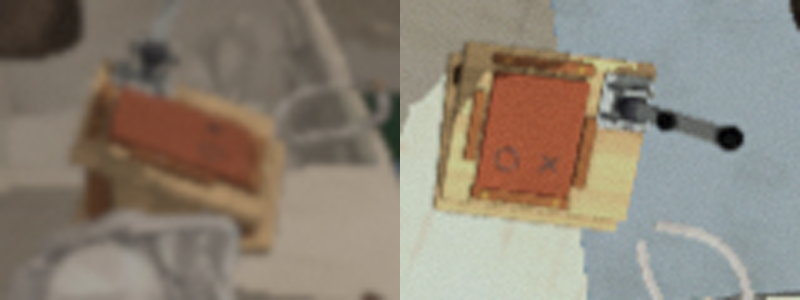

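In view there are three probe-like things: the grey one in the stand (top (158,221), side (310,287)), a big grey one (top (130,252), side (360,310)), and a yellow one (top (171,254), side (350,285)). The one meant is the smaller grey one in the stand; the pencil is in the -y hole.

```bash
cat > h.py <<'E'
import cv2, numpy as np
from bench import r, optics
M={n:optics.camera_model(n) for n in("side","top")}
def ray(n,uv):
    m=M[n];K=np.array(m["camera_matrix"]);T=np.array(m["world_from_camera"])
    p=cv2.undistortPoints(np.array(uv,float).reshape(-1,1,2),K,np.array(m["dist"])).reshape(-1,2)
    d=np.c_[p,np.ones(len(p))]@T[:3,:3].T
    return T[:3,3],d/np.linalg.norm(d,axis=1,keepdims=True)
def atz(n,uv,z):
    o,d=ray(n,uv);return o+d*((z-o[2])/d[:,2:])
def onplane(n,uv,p,nrm):
    o,d=ray(n,uv);return o+d*(((p-o)@nrm)/(d@nrm))[:,None]
def tri(us,ut):
    out=[]
    for a,b in zip(us,ut):
        o1,d1=ray("side",a);o2,d2=ray("top",b);d1=d1[0];d2=d2[0]
        t=np.linalg.lstsq(np.c_[d1,-d2],o2-o1,rcond=None)[0]
        p,q=o1+d1*t[0],o2+d2*t[1];out.append(np.r_[(p+q)/2,np.linalg.norm(p-q)])
    return np.array(out)
def proj(n,P):
    m=M[n];T=np.linalg.inv(np.array(m["world_from_camera"]))
    return cv2.projectPoints(np.array(P,float).reshape(-1,1,3),cv2.Rodrigues(T[:3,:3])[0],T[:3,3],np.array(m["camera_matrix"]),np.array(m["dist"]))[0].reshape(-1,2)
E
python3 - <<'E'
import cv2,numpy as np
a=cv2.imread("pics/side0.png");b=cv2.imread("pics/top0.png")
c=cv2.resize(a[110:220,225:325],(0,0),fx=5.4,fy=5.4,interpolation=cv2.INTER_CUBIC);cv2.imwrite("pics/c3.png",c)
for n,i,(x0,y0,x1,y1) in(("side",a,(240,155,295,205)),("top",b,(360,165,425,225))):
    h=cv2.cvtColor(i,cv2.COLOR_BGR2HSV)
    m=cv2.inRange(h,(0,120,60),(9,255,255));w=np.zeros_like(m);w[y0:y1,x0:x1]=m[y0:y1,x0:x1]
    w=cv2.morphologyEx(w,cv2.MORPH_CLOSE,np.ones((3,3)))
    cs=cv2.findContours(w,0,2)[0];k=max(cs,key=cv2.contourArea);hl=cv2.convexHull(k)
    print(n,cv2.contourArea(k),cv2.approxPolyDP(hl,3,True).reshape(-1,2).tolist(),cv2.minAreaRect(k))
    e=i[y0:y1,x0:x1].copy();cv2.imwrite(f"pics/pl_{n}.png",cv2.resize(np.hstack([e,cv2.cvtColor(w[y0:y1,x0:x1],8)]),(0,0),fx=6,fy=6,interpolation=cv2.INTER_NEAREST))
E
```

```text
side 252.0 [[254, 169], [278, 176], [278, 186], [252, 177]] ((266.0802917480469, 176.52919006347656), (28.877288818359375, 10.508598327636719), 19.98310661315918)
top 937.0 [[379, 177], [406, 181], [399, 213], [373, 210]] ((389.22998046875, 194.88999938964844), (29.274221420288086, 35.63818359375), 8.130102157592773)
```

View pics/c3.png

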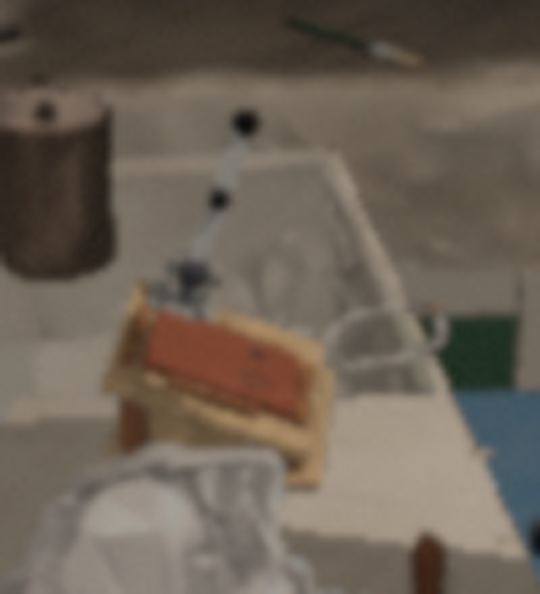

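View pics/pl_side.png

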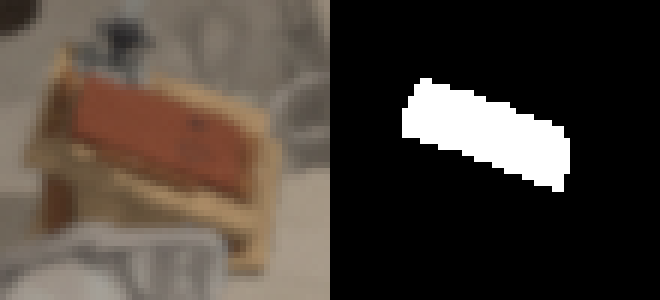

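View pics/pl_top.png

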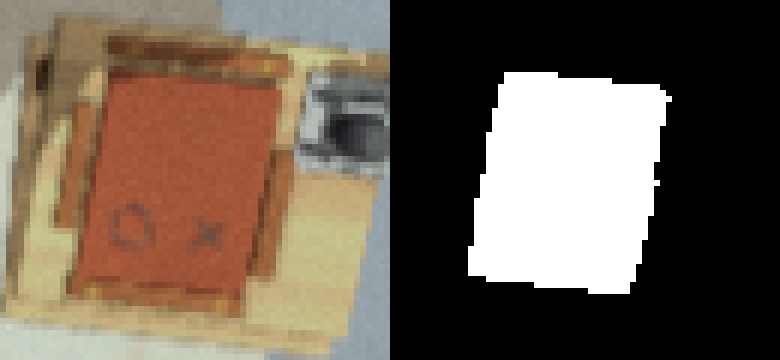

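```bash
python3 - <<'E'
from h import *
a=cv2.imread("pics/side0.png");b=cv2.imread("pics/top0.png")
# dark knob blobs
def blob(i,box,thr):
    x0,y0,x1,y1=box;g=i[y0:y1,x0:x1].max(2).astype(float);w=np.clip(thr-g,0,None);yy,xx=np.mgrid[y0:y1,x0:x1];return [(w*xx).sum()/w.sum(),(w*yy).sum()/w.sum()]
ks=blob(a,(263,126,277,139),70);kt=blob(b,(441,189,458,204),70);print("knobpx",ks,kt)
print("knob",tri([ks],[kt]).round(4))
cen={}
for n,i,(x0,y0,x1,y1) in(("side",a,(240,155,295,205)),("top",b,(360,165,425,225))):
    h=cv2.cvtColor(i,cv2.COLOR_BGR2HSV)
    m=cv2.inRange(h,(0,120,60),(9,255,255));w=np.zeros_like(m);w[y0:y1,x0:x1]=m[y0:y1,x0:x1]
    w=cv2.morphologyEx(w,cv2.MORPH_CLOSE,np.ones((3,3)));mm=cv2.moments(w,True);cen[n]=[mm['m10']/mm['m00'],mm['m01']/mm['m00']]
print("cen",cen,tri([cen['side']],[cen['top']]).round(4))
print("cross",tri([[271.5,175.2]],[[394,203.8]]).round(4))
print("corners",tri([[254,168.5],[278.5,175.5],[278.5,187],[252,177.5]],[[407,180],[399.5,213.5],[372.5,210.5],[378,177]]).round(4))
E
```

```text
knobpx [np.float64(269.9855670103093), np.float64(132.43917525773196)] [np.float64(448.36894586894584), np.float64(195.90123456790124)]
knob [[ 4.995e-01 -4.360e-01  1.768e-01  3.000e-04]]
cen {'side': [265.85714285714283, 176.67595818815332], 'top': [389.1514543630893, 194.91273821464392]} [[ 5.185e-01 -3.236e-01  5.630e-02  1.000e-04]]
cross [[ 0.4963 -0.3373  0.0546  0.0048]]
corners [[ 5.593e-01 -3.711e-01  6.710e-02  9.000e-04]
 [ 4.707e-01 -3.552e-01  4.450e-02  5.400e-03]
 [ 4.767e-01 -2.813e-01  3.640e-02  0.000e+00]
 [ 5.658e-01 -2.899e-01  7.040e-02  4.000e-04]]
```

```bash
cat >> h.py <<'E'
def Rn(psi,s=0.35):
    c=np.array([[np.cos(psi),-np.sin(psi),0],[np.sin(psi),np.cos(psi),0],[0,0,1]])
    # x uphill
    return c@np.array([[np.cos(s),0,-np.sin(s)],[0,1,0],[np.sin(s),0,np.cos(s)]])
E
python3 - <<'E'
from h import *
b=cv2.imread("pics/top0.png")
x0,y0,x1,y1=360,165,425,225
m=cv2.inRange(cv2.cvtColor(b,40),(0,120,60),(9,255,255));w=np.zeros_like(m);w[y0:y1,x0:x1]=m[y0:y1,x0:x1]
w=cv2.morphologyEx(w,cv2.MORPH_CLOSE,np.ones((3,3)));k=max(cv2.findContours(w,0,1)[0],key=cv2.contourArea).reshape(-1,2)
for z in(.052,.056,.060):
  psi=-0.1
  for _ in range(6):
    R=Rn(psi);P=onplane("top",k,np.array([.5185,-.3236,z]),R[:,2]);q=(P-P.mean(0))@R
    rc=cv2.minAreaRect(q[:,:2].astype(np.float32)*1000);an=rc[2]
    an=an-90 if an>45 else an
    psi+=np.deg2rad(an)
  c=P.mean(0)+R[:,:2]@np.array(rc[0])/1000
  X=onplane("top",[[394,203.8],[381.5,202.3]],np.array([.5185,-.3236,z]),R[:,2])
  d=(X[1]-X[0])
  print(z,"psi",psi,rc,c.round(4),"cross",X[0].round(4),"ring d",np.linalg.norm(d)*1000,np.arctan2(-d[0],d[1]),"crossloc",((X[0]-c)@R).round(4))
  kn=np.array([.4995,-.436,.1768]);print("knob local",((kn-c)@R).round(4))
# stand & probe
h=cv2.cvtColor(b,40);m=cv2.inRange(h,(5,90,60),(20,255,255));w=np.zeros_like(m);w[200:240,145:210]=m[200:240,145:210]
w=cv2.morphologyEx(w,cv2.MORPH_CLOSE,np.ones((7,7)));k=max(cv2.findContours(w,0,1)[0],key=cv2.contourArea).reshape(-1,2)
P=atz("top",k,.06);rc=cv2.minAreaRect((P[:,:2]*1000).astype(np.float32));print("stand",rc)
cv2.imwrite("pics/st.png",cv2.resize(np.hstack([b[195:265,110:215],cv2.cvtColor(w[195:265,110:215],8)]),(0,0),fx=3.8,fy=3.8*1.5,interpolation=cv2.INTER_NEAREST))
a=cv2.imread("pics/side0.png");cv2.imwrite("pics/ss.png",cv2.resize(a[245:345,280:380],(0,0),fx=6,fy=6,interpolation=cv2.INTER_NEAREST))
E
```

```text
0.052 psi -0.11755738370363193 ((-0.03929901123046875, -0.5312843322753906), (99.43985748291016, 80.78804016113281), -0.0) [ 0.5186 -0.325   0.0521] cross [ 0.4952 -0.3401  0.0443] ring d 35.23866220775145 -0.11294470290362783 crossloc [-0.0228 -0.0177 -0.    ]
knob local [ 0.0372 -0.1124  0.1192]
0.056 psi -0.1175574221185654 ((-0.03916168212890625, -0.5294342041015625), (99.0938720703125, 80.5069580078125), -0.0) [ 0.518  -0.324   0.0558] cross [ 0.4947 -0.3389  0.048 ] ring d 35.116053779080524 -0.11294470497165517 crossloc [-0.0228 -0.0176  0.    ]
knob local [ 0.0365 -0.1134  0.1154]
0.06 psi -0.11755742211856539 ((-0.03902435302734375, -0.527587890625), (98.74787902832031, 80.22586059570312), -0.0) [ 0.5175 -0.3229  0.0596] cross [ 0.4943 -0.3378  0.0518] ring d 34.9934454752422 -0.11294470497165646 crossloc [-0.0227 -0.0176  0.    ]
knob local [ 0.0359 -0.1145  0.1117]
stand ((443.38330078125, 263.7767639160156), (64.29386901855469, 128.1951446533203), 12.347537994384766)
```

View pics/st.png

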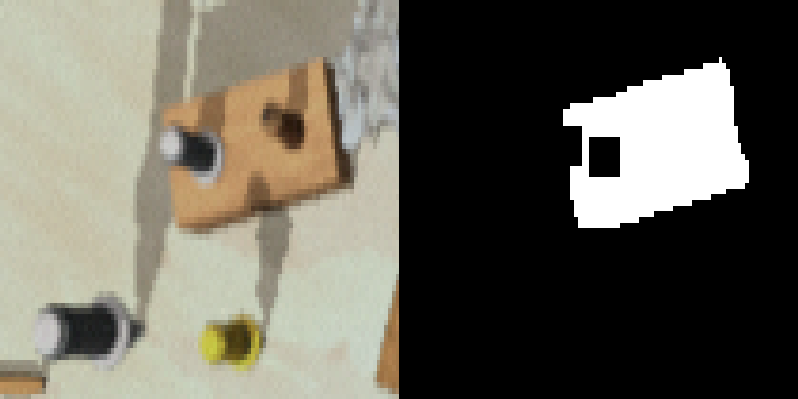

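View pics/ss.png

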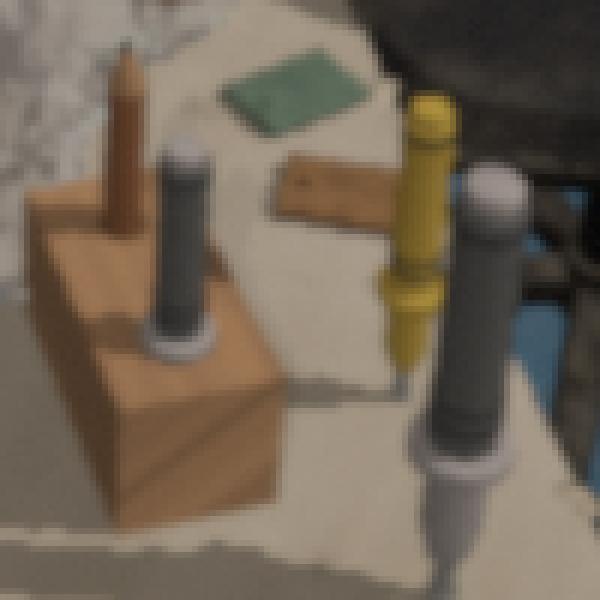

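```bash
cat >> h.py <<'E'
from scipy.spatial.transform import Rotation as Ro
def st():
    s=r.read_state();R=Ro.from_quat(s["eef_rot"]).as_matrix();return s,np.array(s["ee_pos"]),R
def show():
    s,p,R=st();print("t",round(s["time"],2),"p",p.round(4),"x",R[:,0].round(3),"y",R[:,1].round(3),"yaw_y",round(float(np.degrees(np.arctan2(R[1,1],R[0,1]))),1),"F",np.round(s["ft_force"],1),"w",round(s["width"],4),"q",np.round(s["joint_positions"],2))
def to(target,tipoff=0):
    s,p,R=st();d=R.T@(np.array(target)-p);print("cm in tool axes",(d*100).round(2))
E
python3 - <<'E'
from h import *
show()
print("capc",tri([[310.2,269.2]],[[155.55,219.6]]).round(4),atz("top",[[155.55,219.6]],.146).round(4))
print("collar",atz("top",[[163.4,222.9]],.066).round(4), atz("top",[[163.4,222.9]],.060).round(4))
# stand corners at z=.06 : st.png top-face corners
c=np.array([[160,108],[322,60],[350,180],[183,228]]);c=np.c_[110+c[:,0]/3.8-.5,195+c[:,1]/5.7-.5]
P=atz("top",c,.06);print(P.round(4),P.mean(0).round(4)); print([np.linalg.norm(P[i]-P[i-1]).round(4) for i in range(4)])
for nm,px,z in(("dish",(273,235),.02),("stamp",(303,235),.06),("bigprobe",(121,252),.2),("yellow",(168,254),.17)): print(nm,atz("top",[px],z).round(3))
E
```

```text
t 0.1 p [ 0.2631 -0.5665  0.2388] x [-0.001  0.001 -1.   ] y [ 0.421 -0.907 -0.001] yaw_y -65.1 F [-0.1 -0.2 -0.6] w 0.0872 q [ 1.11  0.33 -0.06  1.46  0.02  1.35 -0.09]
capc [[4.380e-01 2.976e-01 1.418e-01 1.000e-04]] [[0.4377 0.2963 0.146 ]]
collar [[0.435  0.2993 0.066 ]] [[0.4354 0.3011 0.06  ]]
[[0.4614 0.3352 0.06  ]
 [0.4858 0.2168 0.06  ]
 [0.4276 0.1946 0.06  ]
 [0.4033 0.3159 0.06  ]] [0.4445 0.2656 0.06  ]
[np.float64(0.0613), np.float64(0.1209), np.float64(0.0623), np.float64(0.1237)]
dish [[ 0.406 -0.002  0.02 ]]
stamp [[ 0.405 -0.084  0.06 ]]
bigprobe [[0.355 0.36  0.2  ]]
yellow [[0.351 0.254 0.17 ]]
```

The tool points straight down and can only spin about that axis. The plan is to tilt the probe in the jaws by pivoting it in its stand hole. First I close the fingers and line up for the clamp.

```bash
python3 -m inch '[{"translation":[0,0,0],"spin":10.5},{"translation":[0,0,0],"spin":10.5},{"translation":[0,0,0],"spin":10.5},{"translation":[0,0,0],"spin":0}]' 1 20; python3 - <<'E'
from h import *
show(); to([.4925,-.496,.24])
E
```

```text
time: 0.6
ee_pos: [0.2626, -0.5657, 0.2368]
eef_rot: [-0.705, 0.044, 0.707, 0.047]
ft_force: [-0.8, 0.1, 0.5]
width: 0.0551
t 0.6 p [ 0.2626 -0.5657  0.2368] x [-0.002  0.004 -1.   ] y [-0.127 -0.992 -0.004] yaw_y -97.3 F [-0.8  0.1  0.5] w 0.0551 q [ 1.05  0.33  0.01  1.47 -0.    1.35 -0.63]
cm in tool axes [ -0.34  -9.85 -21.91]
```

```bash
python3 -m inch '[{"translation":[-0.3,-2,-4.4],"spin":0},{"translation":[0,-2,-4.4],"spin":0},{"translation":[0,-2,-4.4],"spin":0},{"translation":[0,-2,-4.4],"spin":0},{"translation":[0,-2,-4.4],"spin":0},{"translation":[0,0,0],"spin":0}]'; python3 - <<'E'
from h import *
show(); to([.4925,-.496,.174])
E
```

```text
time: 1.35
ee_pos: [0.4983, -0.4904, 0.2373]
eef_rot: [-0.705, 0.033, 0.708, 0.038]
ft_force: [-0.5, -0.2, -0.2]
width: 0.0015
t 1.35 p [ 0.4983 -0.4904  0.2373] x [-0.004  0.007 -1.   ] y [-0.1   -0.995 -0.006] yaw_y -95.8 F [-0.5 -0.2 -0.2] w 0.0015 q [ 0.77  0.51 -0.08  1.22  0.04  1.42 -0.98]
cm in tool axes [6.33 0.66 0.49]
```

```bash
python3 -m inch '[{"translation":[2,0.7,0.5],"spin":0.8},{"translation":[2.2,0,0],"spin":0},{"translation":[2.1,0,0],"spin":0},{"translation":[0,0,0],"spin":0}]'; python3 - <<'E'
from h import *
show(); cv2.imwrite("pics/s1.png",optics.camera("side")[60:260,180:380,::-1].repeat(3,0).repeat(3,1)); cv2.imwrite("pics/t1.png",cv2.resize(optics.camera("top")[130:260,340:500,::-1],(0,0),fx=4,fy=4))
E
```

```text
time: 1.85
ee_pos: [0.4854, -0.5002, 0.1676]
eef_rot: [-0.702, 0.037, 0.709, 0.042]
ft_force: [0.3, 0.0, 1.0]
width: 0.0005
t 1.85 p [ 0.4854 -0.5002  0.1676] x [-0.01   0.008 -1.   ] y [-0.113 -0.994 -0.007] yaw_y -96.5 F [0.3 0.  1. ] w 0.0005 q [ 0.79  0.54 -0.08  1.32  0.04  1.29 -0.97]
```

View pics/s1.png

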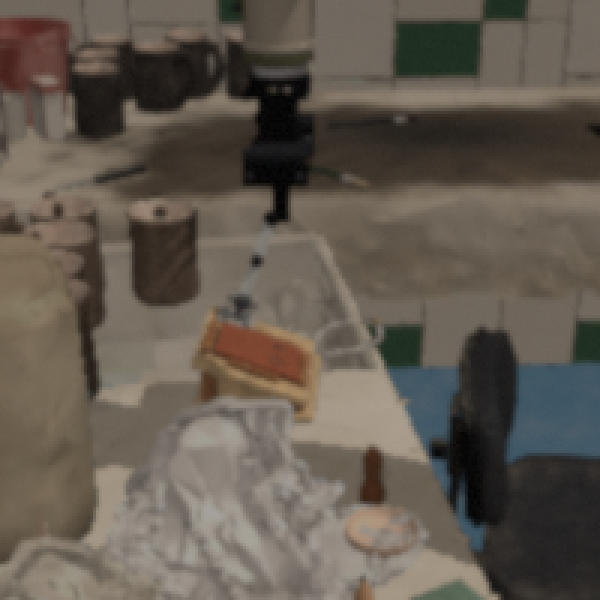

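View pics/t1.png

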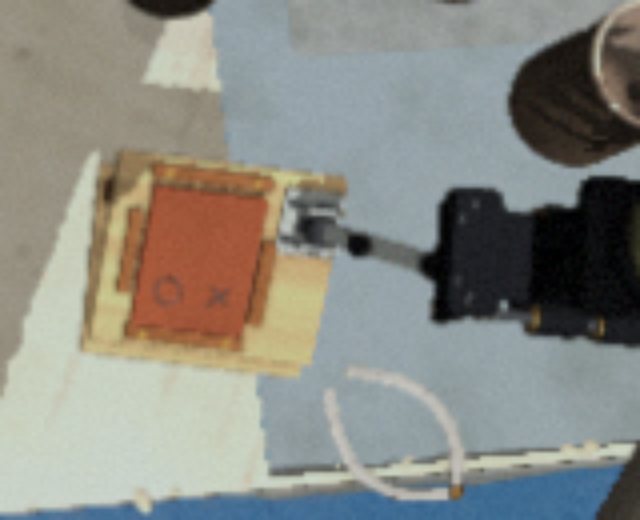

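```bash
python3 -m inch '[{"translation":[0,-1,-0.6],"spin":0},{"translation":[0,-1.5,0],"spin":0},{"translation":[0,-1.5,0],"spin":0},{"translation":[0,-1.5,0],"spin":0},{"translation":[0,-1.5,0],"spin":0},{"translation":[0,-1.5,0],"spin":0},{"translation":[0,-1.5,0],"spin":0}]'; python3 - <<'E'
from h import *
show(); cv2.imwrite("pics/s2.png",optics.camera("side")[60:260,180:380,::-1].repeat(3,0).repeat(3,1)); cv2.imwrite("pics/t2.png",cv2.resize(optics.camera("top")[130:260,340:500,::-1],(0,0),fx=4,fy=4))
E
```

```text
time: 2.82
ee_pos: [0.504, -0.4044, 0.1796]
eef_rot: [0.707, -0.046, -0.705, -0.037]
ft_force: [-2.0, -1.9, 1.4]
width: 0.0006
t 2.83 p [ 0.504  -0.4044  0.1796] x [ 0.001 -0.013 -1.   ] y [-0.118 -0.993  0.013] yaw_y -96.8 F [-2.  -1.9  1.4] w 0.0006 q [ 0.68  0.41 -0.11  1.48  0.06  1.24 -1.12]
```

View pics/s2.png

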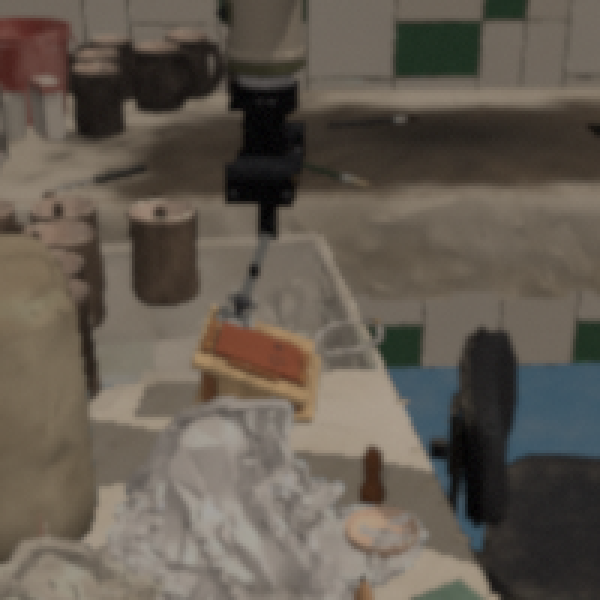

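The knob is in front of the finger and moving with it. I keep pushing, bearing down slightly to cancel the rise.

```bash
python3 -m inch '[{"translation":[0.4,-1.5,0],"spin":0},{"translation":[0.4,-1.5,0],"spin":0},{"translation":[0.4,-1.5,0],"spin":0},{"translation":[0.4,-1.5,0],"spin":0}]'; python3 - <<'E'
from h import *
show(); cv2.imwrite("pics/s3.png",optics.camera("side")[60:260,180:380,::-1].repeat(3,0).repeat(3,1)); cv2.imwrite("pics/t3.png",cv2.resize(optics.camera("top")[130:260,340:500,::-1],(0,0),fx=4,fy=4))
E
```

```text
time: 3.42
ee_pos: [0.5125, -0.339, 0.1606]
eef_rot: [0.706, -0.044, -0.705, -0.037]
ft_force: [-0.0, -0.1, 1.1]
width: 0.0004
t 3.42 p [ 0.5125 -0.339   0.1606] x [ 0.001 -0.009 -1.   ] y [-0.115 -0.993  0.009] yaw_y -96.6 F [-0.  -0.1  1.1] w 0.0004 q [ 0.62  0.36 -0.14  1.59  0.06  1.19 -1.22]
```

View pics/s3.png

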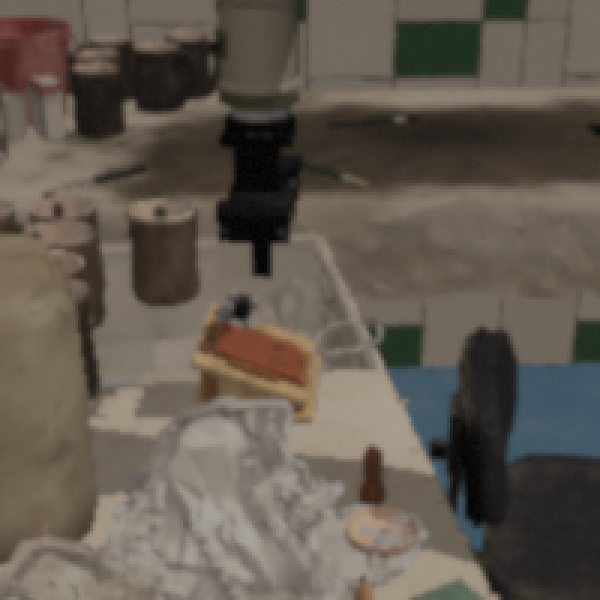

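View pics/t3.png

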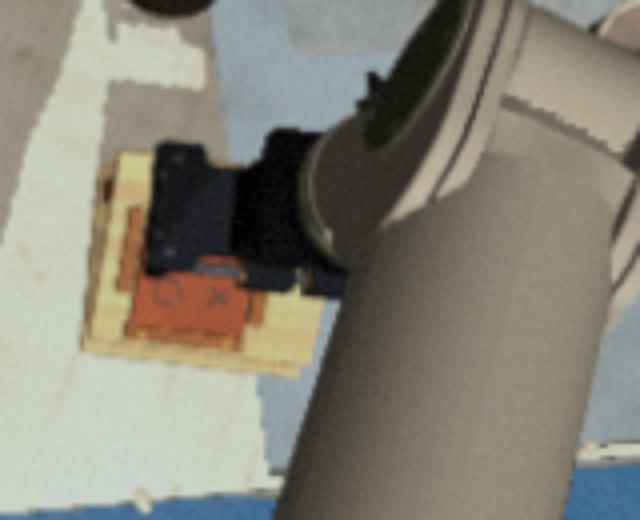

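The clamp has snapped away from the finger. I rise first and then check it.

```bash
python3 -m inch '[{"translation":[-4,0,0],"spin":0},{"translation":[-5,0,2],"spin":0},{"translation":[-4,-3,4],"spin":0},{"translation":[0,-5,3],"spin":0},{"translation":[0,-5,0],"spin":0},{"translation":[0,-5,0],"spin":0}]' 0.5; python3 - <<'E'
from h import *
show(); cv2.imwrite("pics/s4.png",optics.camera("side")[60:260,180:380,::-1].repeat(3,0).repeat(3,1)); cv2.imwrite("pics/t4.png",optics.camera("top")[:,:,::-1])
# lookalike heights
for nm,a,b in(("big tail",(280+497/6,245+185/6),(121.5,252.5)),("yellow tail",(280+432/6,245+115/6),(165.5,254.3))): print(nm,tri([a],[b]).round(3))
E
```

```text
time: 4.28
ee_pos: [0.4414, -0.1484, 0.2918]
eef_rot: [0.706, -0.046, -0.705, -0.04]
ft_force: [0.3, -0.1, -0.1]
width: 0.0428
t 4.28 p [ 0.4414 -0.1484  0.2918] x [ 0.001 -0.009 -1.   ] y [-0.121 -0.993  0.009] yaw_y -96.9 F [ 0.3 -0.1 -0.1] w 0.0428 q [ 0.51 -0.03 -0.28  1.77 -0.    1.4  -1.46]
big tail [[0.353 0.368 0.179 0.002]]
yellow tail [[0.349 0.272 0.131 0.003]]
```

View pics/s4.png

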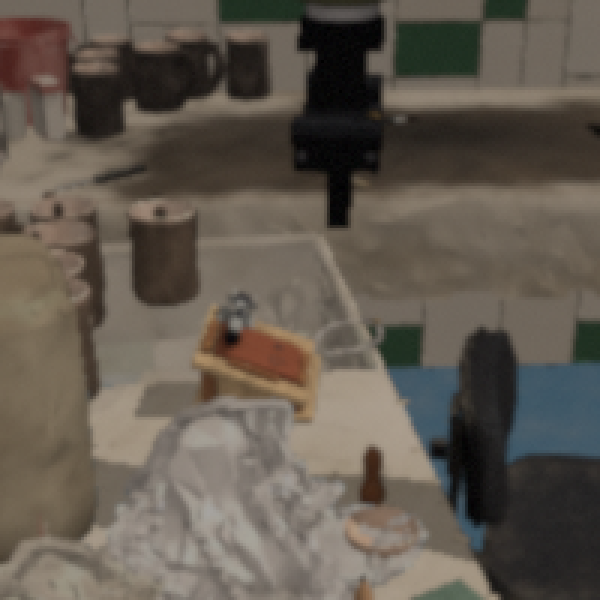

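View pics/t4.png

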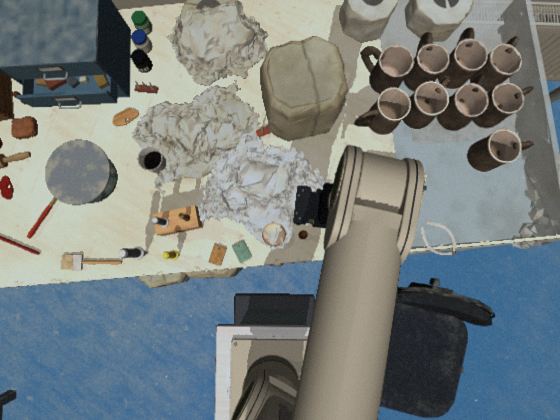

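The side view shows the clamp arm lying closed over the plaque, knob at about (257,173) in full-image pixels. The tops of the dish and stamp haven't moved. Next I go to the probe.

```bash
python3 -m inch '[{"translation":[0,-5,0],"spin":-4},{"translation":[0,-5,0],"spin":-4},{"translation":[0,-5,0],"spin":-4},{"translation":[0,-5,0],"spin":0},{"translation":[0,-5,0],"spin":0},{"translation":[0,-5,0],"spin":0},{"translation":[0,-5,0],"spin":0},{"translation":[0,0,0],"spin":0}]' 0.5 10; python3 - <<'E'
from h import *
show(); to([.438,.297,.20])
E
```

```text
time: 5.38
ee_pos: [0.4292, 0.2114, 0.2901]
eef_rot: [0.707, 0.033, -0.705, 0.038]
ft_force: [-0.2, -1.1, -0.7]
width: 0.0437
t 5.38 p [0.4292 0.2114 0.2901] x [ 0.003 -0.007 -1.   ] y [ 0.099 -0.995  0.007] yaw_y -84.3 F [-0.2 -1.1 -0.7] w 0.0437 q [ 0.14  0.02 -0.7   1.72  0.02  1.4  -2.03]
cm in tool axes [ 8.96 -8.49 -1.7 ]
```

```bash
python3 -m inch '[{"translation":[0,-4.2,-0.9],"spin":0},{"translation":[0,-4.3,-0.8],"spin":0},{"translation":[3,0,0],"spin":0},{"translation":[3,0,0],"spin":0},{"translation":[2,0,0],"spin":0},{"translation":[0,0,0],"spin":0}]'; python3 - <<'E'
from h import *
show(); to([.438,.297,.108])
cv2.imwrite("pics/s5.png",cv2.resize(optics.camera("side")[210:350,250:400,::-1],(600,560)))
E
```

```text
time: 6.12
ee_pos: [0.4435, 0.2925, 0.2068]
eef_rot: [0.708, 0.028, -0.705, 0.035]
ft_force: [0.0, 0.5, 0.0]
width: 0.0435
t 6.12 p [0.4435 0.2925 0.2068] x [ 0.004 -0.01  -1.   ] y [ 0.09  -0.996  0.01 ] yaw_y -84.9 F [0.  0.5 0. ] w 0.0435 q [-0.    0.23 -0.76  1.72  0.17  1.26 -2.28]
cm in tool axes [ 9.87 -0.59  0.53]
```

View pics/s5.png

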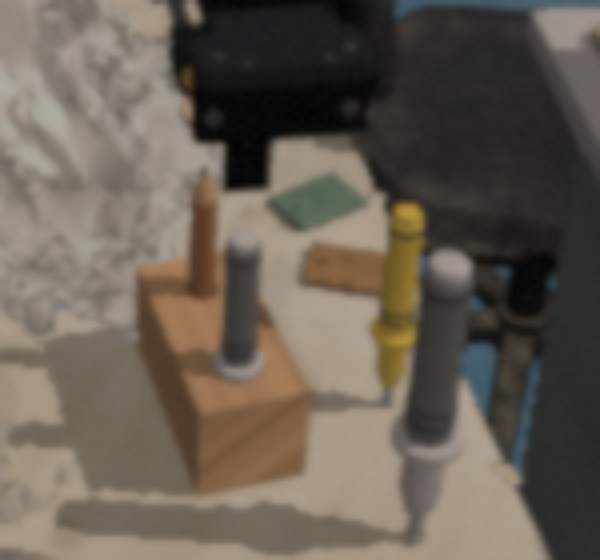

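The enlarged crop confirms it: the smaller grey probe is in the stand at crop (243,300), the fingers are right above it, and the big grey and yellow ones are off to the side. I descend and grip.

```bash
python3 -m inch '[{"translation":[2,-0.5,0.6],"spin":0},{"translation":[1,0,0],"spin":0},{"translation":[0,0,0],"spin":0}]'; python3 - <<'E'
from h import *
show(); to([.438,.297,.108])
E
```

```text
time: 6.55
ee_pos: [0.4402, 0.2965, 0.1803]
eef_rot: [0.71, 0.028, -0.703, 0.033]
ft_force: [0.0, 0.2, -0.2]
width: 0.0437
t 6.55 p [0.4402 0.2965 0.1803] x [ 0.009 -0.007 -1.   ] y [ 0.087 -0.996  0.008] yaw_y -85.0 F [ 0.   0.2 -0.2] w 0.0437 q [-0.01  0.25 -0.76  1.76  0.19  1.21 -2.31]
cm in tool axes [ 7.23 -0.13  0.28]
```

```bash
python3 -m inch '[{"translation":[2.2,-0.1,0.2],"spin":0},{"translation":[2,0,0],"spin":0},{"translation":[1.8,0,0],"spin":0},{"translation":[0.5,0,0],"spin":0},{"translation":[0,0,0],"spin":0}]'; python3 - <<'E'
from h import *
show(); to([.438,.297,.108])
cv2.imwrite("pics/s6.png",cv2.resize(optics.camera("side")[210:350,250:400,::-1],(600,560)))
E
```

```text
time: 7.18
ee_pos: [0.4416, 0.2971, 0.1156]
eef_rot: [0.711, 0.028, -0.702, 0.032]
ft_force: [-0.0, -0.5, 0.4]
width: 0.0436
t 7.17 p [0.4416 0.2971 0.1156] x [ 0.013 -0.006 -1.   ] y [ 0.085 -0.996  0.007] yaw_y -85.1 F [-0.  -0.5  0.4] w 0.0436 q [-0.04  0.32 -0.74  1.83  0.26  1.08 -2.36]
cm in tool axes [ 0.76 -0.03  0.36]
```

View pics/s6.png

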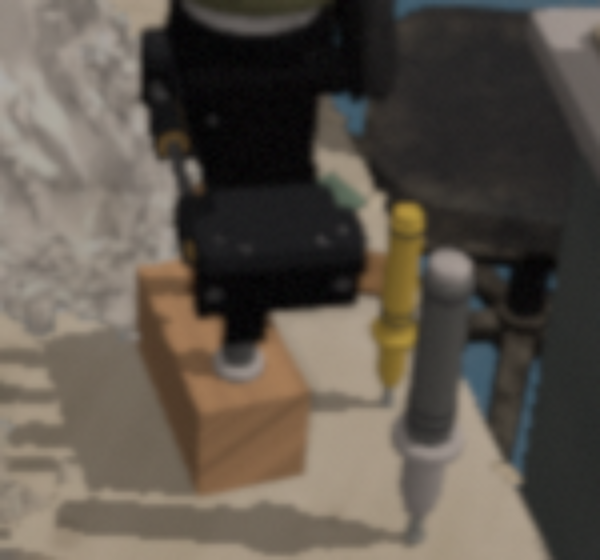

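```bash
python3 -m inch '[{"translation":[0.4,0,0.3],"spin":0},{"translation":[0.3,0,0.1],"spin":0},{"translation":[0,0,0],"spin":0}]' && python3 -m inch '[{"translation":[0,0,0],"spin":0},{"translation":[0,0,0],"spin":0},{"translation":[0,0,0],"spin":0},{"translation":[0,0,0],"spin":0}]' 1 12; python3 - <<'E'
from h import *
show(); to([.438,.297,.108])
E
```

```text
time: 7.6
ee_pos: [0.4379, 0.2971, 0.1094]
eef_rot: [0.712, 0.028, -0.701, 0.032]
ft_force: [-0.2, -0.4, -0.2]
width: 0.0437
time: 8.1
ee_pos: [0.4378, 0.2985, 0.1099]
eef_rot: [0.712, 0.029, -0.701, 0.032]
ft_force: [-1.1, 5.7, -2.9]
width: 0.0188
t 8.1 p [0.4378 0.2985 0.1099] x [ 0.016 -0.002 -1.   ] y [ 0.086 -0.996  0.004] yaw_y -85.1 F [-1.1  5.7 -2.9] w 0.0188 q [-0.04  0.32 -0.74  1.84  0.26  1.06 -2.37]
cm in tool axes [ 0.19  0.15 -0.  ]
```

Gripped, opening 18.8 mm against the 18 mm barrel. I lift partway so that only the plunger stays in the hole.

```bash
python3 -m inch '[{"translation":[-1.2,0,0],"spin":0},{"translation":[-1.3,0,0],"spin":0},{"translation":[-1,0,0],"spin":0},{"translation":[0,0,0],"spin":0}]'; python3 - <<'E'
from h import *
show()
cv2.imwrite("pics/s7.png",cv2.resize(optics.camera("side")[210:350,250:400,::-1],(600,560)))
E
```

```text
time: 8.6
ee_pos: [0.4375, 0.2985, 0.1479]
eef_rot: [0.712, 0.029, -0.701, 0.032]
ft_force: [0.3, -0.1, 0.1]
width: 0.0177
t 8.6 p [0.4375 0.2985 0.1479] x [ 0.016 -0.003 -1.   ] y [ 0.086 -0.996  0.004] yaw_y -85.1 F [ 0.3 -0.1  0.1] w 0.0177 q [-0.02  0.27 -0.76  1.81  0.22  1.13 -2.34]
```

View pics/s7.png

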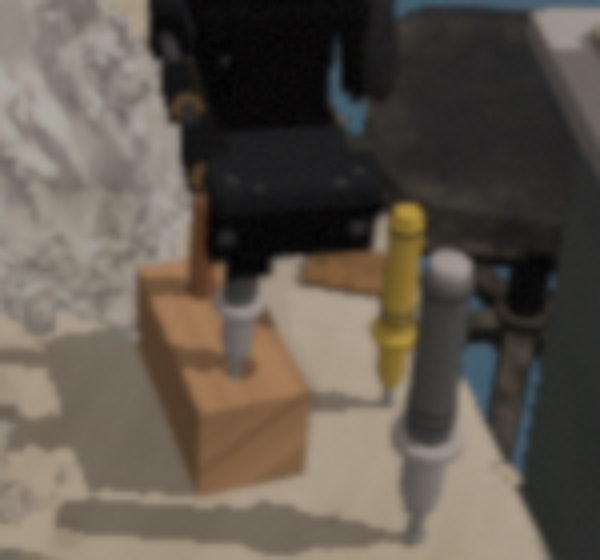

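```bash
python3 -m inch '[{"translation":[0,0,0.6],"spin":0},{"translation":[0,0,0.6],"spin":0},{"translation":[0,0,0.6],"spin":0},{"translation":[0,0,0.6],"spin":0},{"translation":[0,0,0],"spin":0}]'; python3 - <<'E'
from h import *
show()
cv2.imwrite("pics/s8.png",cv2.resize(optics.camera("side")[210:350,250:400,::-1],(600,560)))
E
```

```text
time: 9.28
ee_pos: [0.4122, 0.296, 0.1465]
eef_rot: [0.712, 0.029, -0.7, 0.032]
ft_force: [1.0, 2.0, -1.1]
width: 0.0175
t 9.28 p [0.4122 0.296  0.1465] x [ 0.017 -0.003 -1.   ] y [ 0.086 -0.996  0.004] yaw_y -85.1 F [ 1.   2.  -1.1] w 0.0175 q [-0.02  0.22 -0.78  1.86  0.19  1.12 -2.35]
```

View pics/s8.png

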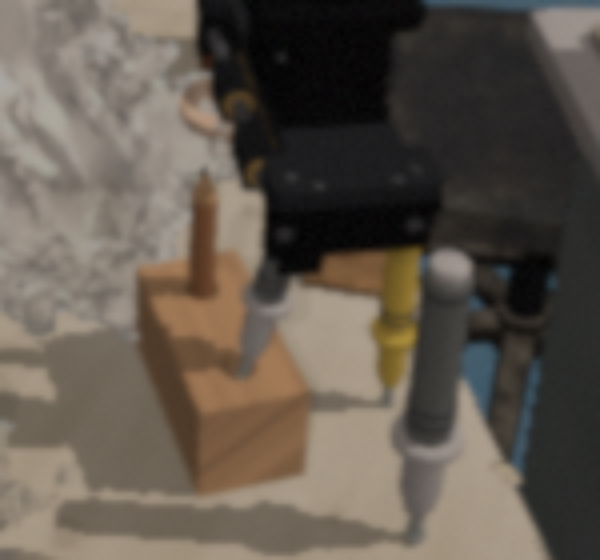

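```bash
cat >> h.py <<'E'
def ang(n,uvs):
    s,p,R=st();g=p-R[:,0]*.002
    P=onplane(n,uvs,g,R[:,1]);L=(P-g)@R
    for l in L: print("tool xyz mm",(l*1000).round(1),"angle from grip deg",round(float(np.degrees(np.arctan2(l[2],l[0]))),1))
    d=L[-1]-L[0];print("axis deg (tip toward -z neg)",round(float(np.degrees(np.arctan2(d[2],d[0]))),1),"world tip",P[-1].round(4));return P
E
python3 -m inch '[{"translation":[0,0,0.6],"spin":0},{"translation":[0,0,0.6],"spin":0},{"translation":[0,0,0],"spin":0}]'; python3 - <<'E'
from h import *
show()
cv2.imwrite("pics/s9.png",cv2.resize(optics.camera("side")[260:320,290:350,::-1],(600,600),interpolation=2))
E
```

```text
time: 9.7
ee_pos: [0.3998, 0.2951, 0.1464]
eef_rot: [0.712, 0.029, -0.7, 0.031]
ft_force: [1.6, 1.9, -0.0]
width: 0.0177
t 9.7 p [0.3998 0.2951 0.1464] x [ 0.017 -0.002 -1.   ] y [ 0.086 -0.996  0.004] yaw_y -85.1 F [ 1.6  1.9 -0. ] w 0.0177 q [-0.01  0.2  -0.78  1.89  0.17  1.11 -2.35]
```

View pics/s9.png

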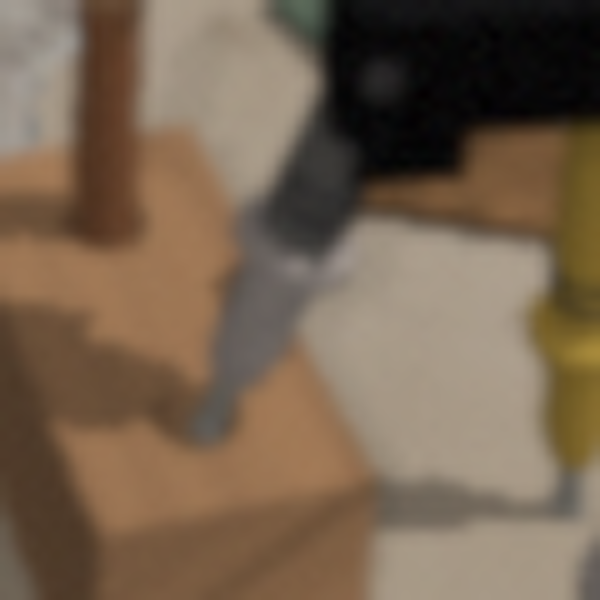

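```bash
python3 - <<'E'
from h import *
ang("side",[[290+29.0,260+24.5],[290+21,260+43]])
E
```

```text
tool xyz mm [ 48.5  -0.  -17.6] angle from grip deg -20.0
tool xyz mm [ 98.1   0.  -31.8] angle from grip deg -17.9
axis deg (tip toward -z neg) -15.9 world tip [0.4332 0.2976 0.0508]
```

The tilt is about 18–19°. I add a touch more, tighten the grip, lift out and measure.

```bash
python3 -m inch '[{"translation":[0,0,0.25],"spin":0},{"translation":[0,0,0],"spin":0}]' && python3 -m inch '[{"translation":[0,0,0],"spin":0},{"translation":[0,0,0],"spin":0},{"translation":[-1,0,0],"spin":0},{"translation":[-2,0,0],"spin":0},{"translation":[-3,0,0],"spin":0},{"translation":[-3,0,0],"spin":0},{"translation":[0,0,0],"spin":0}]' 1 30; python3 - <<'E'
from h import *
show()
cv2.imwrite("pics/s10.png",cv2.resize(optics.camera("side")[190:290,290:390,::-1],(600,600),interpolation=2))
cv2.imwrite("pics/t10.png",cv2.resize(optics.camera("top")[170:290,100:260,::-1],(800,600),interpolation=2))
E
```

```text
time: 10.0
ee_pos: [0.3975, 0.2949, 0.1464]
eef_rot: [0.713, 0.029, -0.7, 0.031]
ft_force: [1.2, 0.9, -0.1]
width: 0.0179
time: 10.88
ee_pos: [0.3937, 0.2936, 0.2399]
eef_rot: [0.71, 0.028, -0.702, 0.033]
ft_force: [-0.0, -0.1, -0.8]
width: 0.0172
t 10.88 p [0.3937 0.2936 0.2399] x [ 0.011 -0.006 -1.   ] y [ 0.085 -0.996  0.007] yaw_y -85.1 F [-0.  -0.1 -0.8] w 0.0172 q [ 0.02  0.09 -0.8   1.77  0.08  1.3  -2.28]
```

View pics/s10.png

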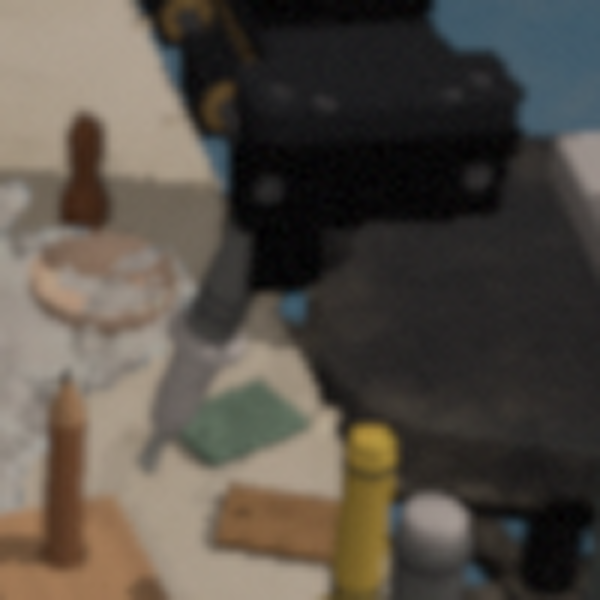

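View pics/t10.png

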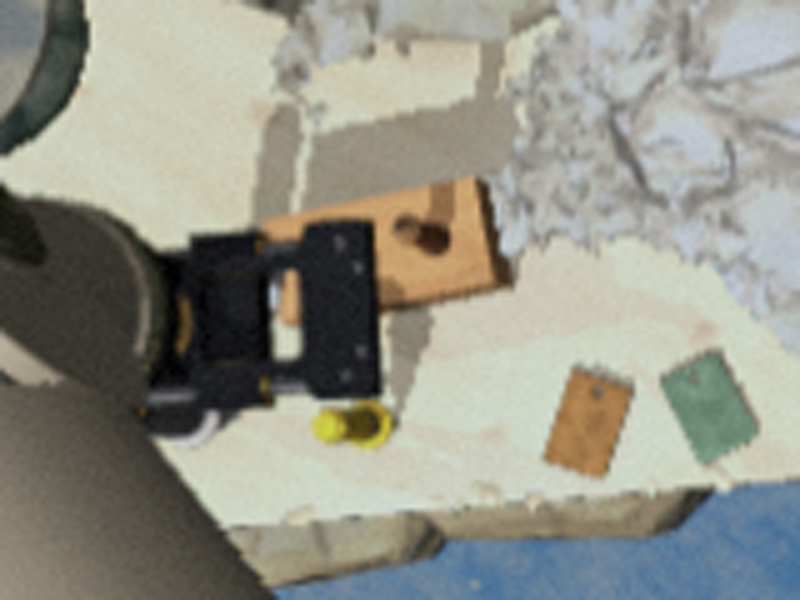

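```bash
python3 - <<'E'
from h import *
f=lambda x,y:[290+x/6-.4,190+y/6-.4]
ang("side",[f(221,300),f(211,343),f(149,467)])
E
```

```text
tool xyz mm [ 30.   -0.  -15.2] angle from grip deg -26.9
tool xyz mm [ 46.7  -0.  -17.4] angle from grip deg -20.4
tool xyz mm [ 95.9   0.  -35.5] angle from grip deg -20.3
axis deg (tip toward -z neg) -17.1 world tip [0.4293 0.2951 0.1439]
```

The tip-to-grip ray gives a 20° tilt at 102 mm length, consistent with 101.5 + 2 mm. I raise and carry it across in front of the heap.

```bash
python3 -m inch '[{"translation":[-3,0,0],"spin":0},{"translation":[-4,0,0],"spin":0},{"translation":[0,4,0],"spin":0},{"translation":[0,5,0],"spin":0},{"translation":[0,5,0],"spin":0},{"translation":[0,5,0],"spin":0},{"translation":[0,5,0],"spin":0},{"translation":[0,5,0],"spin":0},{"translation":[0,0,0],"spin":0}]'; python3 - <<'E'
from h import *
show()
E
```

```text
time: 12.1
ee_pos: [0.4123, -0.0069, 0.3025]
eef_rot: [-0.702, -0.027, 0.711, -0.034]
ft_force: [-0.0, 1.4, -0.1]
width: 0.0173
t 12.1 p [ 0.4123 -0.0069  0.3025] x [-0.012 -0.011 -1.   ] y [ 0.086 -0.996  0.01 ] yaw_y -85.0 F [-0.   1.4 -0.1] w 0.0173 q [ 0.36 -0.15 -0.4   1.84 -0.05  1.45 -1.52]
```

```bash
python3 -m inch '[{"translation":[0,5,0],"spin":0},{"translation":[0,5,0],"spin":0},{"translation":[0,5,0],"spin":0},{"translation":[0,5,0],"spin":4},{"translation":[0,4,0],"spin":4},{"translation":[0,2,0],"spin":3},{"translation":[0,0,0],"spin":0}]'; python3 - <<'E'
from h import *
show(); to([.4593,-.334,.23])
E
```

```text
time: 12.98
ee_pos: [0.4298, -0.266, 0.2984]
eef_rot: [-0.698, 0.038, 0.714, 0.034]
ft_force: [-0.5, 0.7, -0.2]
width: 0.0175
t 12.97 p [ 0.4298 -0.266   0.2984] x [-0.022 -0.005 -1.   ] y [-0.102 -0.995  0.007] yaw_y -95.9 F [-0.5  0.7 -0.2] w 0.0175 q [ 0.57  0.06 -0.12  1.66  0.02  1.44 -1.23]
cm in tool axes [ 6.81  6.41 -3.78]
```

```bash
python3 -m inch '[{"translation":[0,3.2,-1.9],"spin":0.8},{"translation":[0,3.2,-1.9],"spin":0},{"translation":[2.5,0,0],"spin":0},{"translation":[2.5,0,0],"spin":0},{"translation":[2,0,0],"spin":0},{"translation":[0,0,0],"spin":0}]'; python3 - <<'E'
from h import *
show(); to([.4593,-.334,.17])
cv2.imwrite("pics/s11.png",cv2.resize(optics.camera("side")[100:220,220:320,::-1],(500,600),interpolation=2))
cv2.imwrite("pics/t11.png",cv2.resize(optics.camera("top")[140:260,340:460,::-1],(600,600),interpolation=2))
E
```

```text
time: 13.72
ee_pos: [0.4653, -0.3215, 0.226]
eef_rot: [-0.699, 0.034, 0.714, 0.034]
ft_force: [0.1, 0.0, -0.3]
width: 0.0172
t 13.72 p [ 0.4653 -0.3215  0.226 ] x [-0.021  0.001 -1.   ] y [-0.095 -0.995  0.001] yaw_y -95.4 F [ 0.1  0.  -0.3] w 0.0172 q [ 0.6   0.23 -0.09  1.62  0.03  1.31 -1.17]
cm in tool axes [5.61 1.3  0.36]
```

View pics/s11.png

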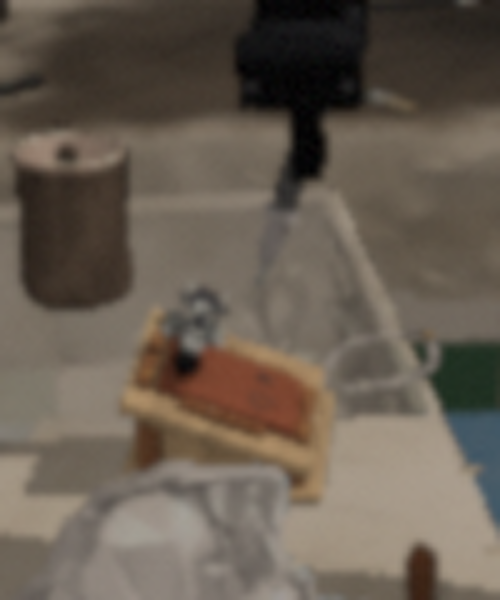

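View pics/t11.png

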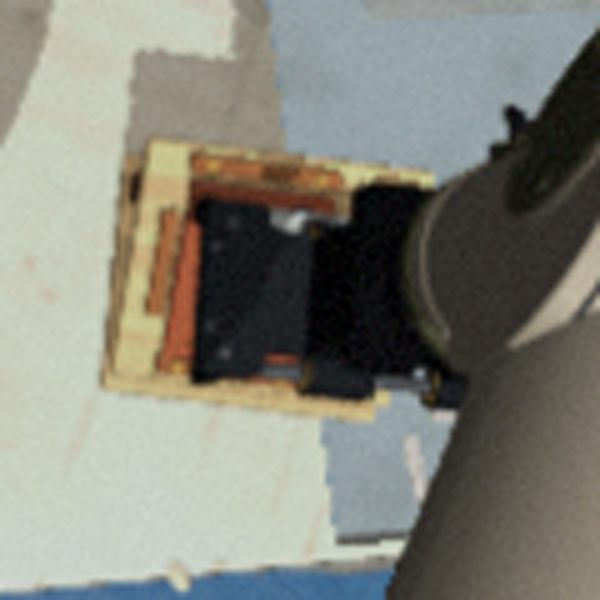

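```bash
python3 - <<'E'
from h import *
R=Rn(-.1175)
for z in(.05,.054,.058,.062):
    X=onplane("top",[[394,203.8],[381.5,202.3]],np.array([.5185,-.3236,z]),R[:,2]);print(z,X[0].round(4),proj("side",X).round(1).tolist())
    c=onplane("top",[[407,180],[399.5,213.5],[372.5,210.5],[378,177]],np.array([.5185,-.3236,z]),R[:,2]);print(proj("side",c).round(1).tolist())
f=lambda x,y:[220+x/5-.4,100+y/5-.4]
ang("side",[f(283,210),f(264,272)])
E
```

```text
0.05 [ 0.4954 -0.3406  0.0424] [[272.4, 178.1], [271.6, 182.5]]
[[254.2, 168.6], [279.7, 178.0], [278.4, 187.7], [251.7, 178.5]]
0.054 [ 0.495  -0.3395  0.0462] [[272.6, 177.2], [271.7, 181.6]]
[[254.4, 167.8], [279.8, 177.2], [278.5, 186.9], [251.8, 177.6]]
0.058 [ 0.4945 -0.3384  0.0499] [[272.7, 176.4], [271.9, 180.7]]
[[254.5, 167.0], [279.9, 176.3], [278.6, 186.0], [252.0, 176.7]]
0.062 [ 0.494  -0.3372  0.0537] [[272.8, 175.5], [272.0, 179.9]]
[[254.7, 166.1], [280.0, 175.5], [278.8, 185.1], [252.2, 175.9]]
tool xyz mm [ 46.7  -0.  -16.3] angle from grip deg -19.2
tool xyz mm [ 90.6  -0.  -30.3] angle from grip deg -18.5
axis deg (tip toward -z neg) -17.8 world tip [ 0.4947 -0.3255  0.1389]
```

```bash
cat >> h.py <<'E'
CR=np.array([.4942,-.3378,.0515])
def plan(off,a=19.5,L=.1034):
    s,p,R=st();g=p-R[:,0]*.002;a=np.radians(a)
    ax=R@np.array([np.cos(a),0,-np.sin(a)]);tip=g+ax*L;N=Rn(-.1175)[:,2]
    e=Rn(-.1175).T@(tip-CR)
    print("tip",tip.round(4),"tip err in face frame mm",(e*1000).round(1),"axis-normal deg",round(float(np.degrees(np.arccos(-ax@N))),2))
    print("move cm",(R.T@(CR+N*off-tip)*100).round(2),"normal-in, tool axes",(R.T@-N).round(3))
E
python3 - <<'E'
from h import *
plan(.02)
E
```

```text
tip [ 0.4987 -0.3259  0.132 ] tip err in face frame mm [30.5 12.3 74.6] axis-normal deg 1.6
move cm [6.19 1.19 0.91] normal-in, tool axes [ 0.933  0.005 -0.36 ]
```

```bash
python3 -m inch '[{"translation":[1.5,0.6,0.5],"spin":1.3},{"translation":[1.5,0.6,0.4],"spin":0},{"translation":[1.5,0,0],"spin":0},{"translation":[1.2,0,0],"spin":0},{"translation":[0,0,0],"spin":0}]'; python3 - <<'E'
from h import *
show();plan(.01)
cv2.imwrite("pics/s12.png",cv2.resize(optics.camera("side")[120:220,230:310,::-1],(480,600),interpolation=2))
E
```

```text
time: 14.45
ee_pos: [0.4543, -0.3343, 0.1684]
eef_rot: [-0.7, 0.043, 0.712, 0.041]
ft_force: [0.4, 1.1, 0.5]
width: 0.0174
t 14.45 p [ 0.4543 -0.3343  0.1684] x [-0.017 -0.002 -1.   ] y [-0.12  -0.993  0.004] yaw_y -96.9 F [0.4 1.1 0.5] w 0.0174 q [ 0.62  0.26 -0.08  1.7   0.03  1.19 -1.17]
tip [ 0.4869 -0.3385  0.0724] tip err in face frame mm [ 0.5 -1.6 22.1] axis-normal deg 1.52
move cm [ 1.14 -0.16 -0.39] normal-in, tool axes [ 0.934 -0.004 -0.358]
```

View pics/s12.png

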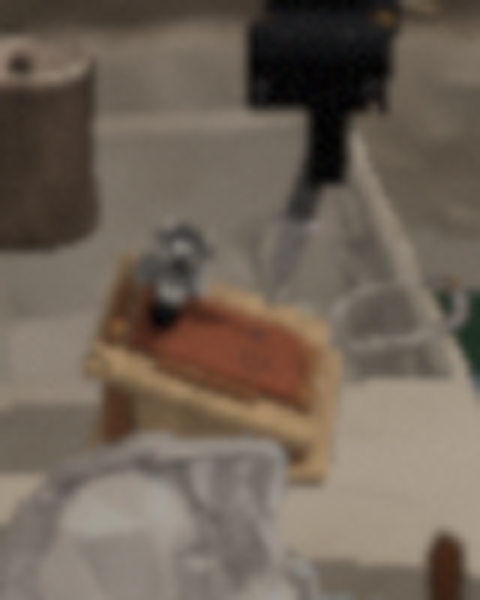

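```bash
python3 - <<'E'
from h import *
print(proj("side",[[.4869,-.3385,.0724],CR]).round(1))
im=optics.camera("side");h=im[158:195,245:292]
cv2.imwrite("pics/s13.png",cv2.resize(cv2.convertScaleAbs(h[:,:,::-1],alpha=1.8),(0,0),fx=14,fy=14,interpolation=2))
cv2.imwrite("pics/t13.png",cv2.resize(optics.camera("top")[160:230,355:425,::-1],(560,560),interpolation=2))
E
```

```text
[[274.8 170.4]
 [272.8 176. ]]
```

View pics/s13.png

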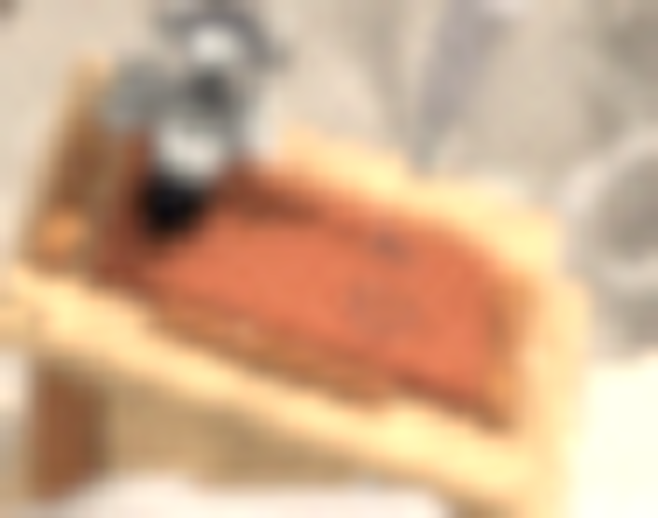

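View pics/t13.png

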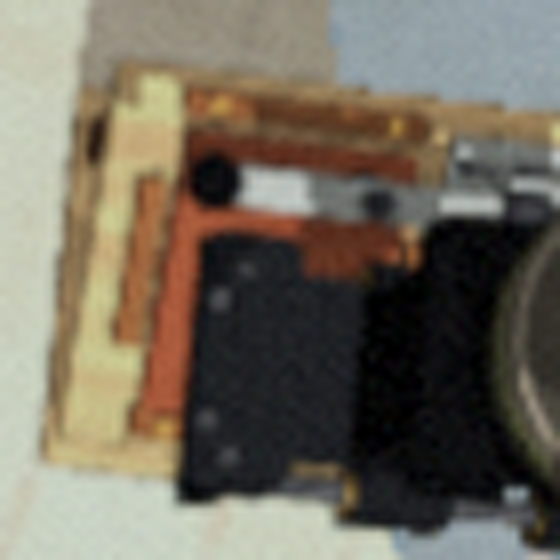

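In the side view the cross is at (272.2,174.8), the ring at (271.9,179.3) and the tip at (274.9,169.3). The model fits within about 1 px. I close in along the normal.

```bash
python3 -m inch '[{"translation":[0.6,-0.15,-0.3],"spin":0},{"translation":[0.5,0,-0.2],"spin":0},{"translation":[0,0,0],"spin":0},{"translation":[0,0,0],"spin":0}]'; python3 - <<'E'
from h import *
show();plan(0)
im=optics.camera("side");h=im[158:195,245:292]
cv2.imwrite("pics/s14.png",cv2.resize(cv2.convertScaleAbs(h[:,:,::-1],alpha=1.8),(0,0),fx=14,fy=14,interpolation=2))
E
```

```text
time: 15.1
ee_pos: [0.4613, -0.3338, 0.1592]
eef_rot: [-0.701, 0.044, 0.71, 0.04]
ft_force: [-0.3, -0.2, -0.7]
width: 0.0173
t 15.1 p [ 0.4613 -0.3338  0.1592] x [-0.013 -0.004 -1.   ] y [-0.119 -0.993  0.005] yaw_y -96.8 F [-0.3 -0.2 -0.7] w 0.0173 q [ 0.61  0.28 -0.08  1.7   0.04  1.17 -1.17]
tip [ 0.4943 -0.3382  0.0633] tip err in face frame mm [ 4.2 -0.4 11.1] axis-normal deg 1.31
move cm [ 1.18 -0.05  0.  ] normal-in, tool axes [ 0.935 -0.006 -0.355]
```

View pics/s14.png

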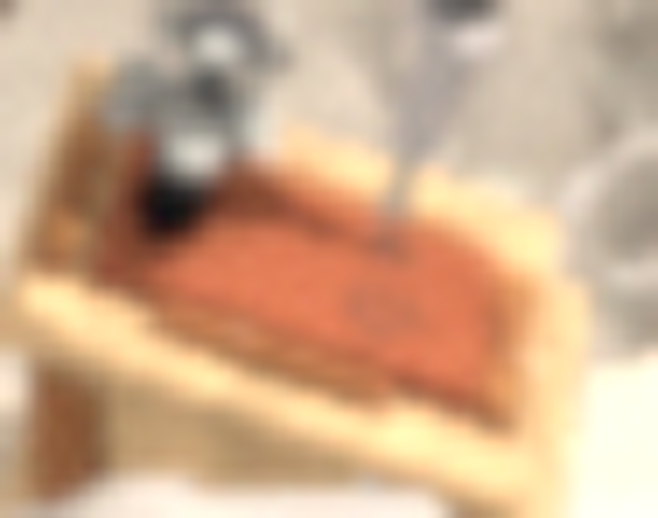

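```bash
python3 -m inch '[{"translation":[0.5,0,-0.1],"spin":0},{"translation":[0,0,0],"spin":0},{"translation":[0,0,0],"spin":0}]'; python3 - <<'E'
from h import *
show();plan(0)
im=optics.camera("side");h=im[163:188,258:286]
cv2.imwrite("pics/s15.png",cv2.resize(cv2.convertScaleAbs(h[:,:,::-1],alpha=1.8),(0,0),fx=20,fy=20,interpolation=2))
E
```

```text
time: 15.52
ee_pos: [0.4622, -0.334, 0.154]
eef_rot: [-0.701, 0.044, 0.71, 0.04]
ft_force: [-0.9, -0.5, -0.9]
width: 0.0178
t 15.53 p [ 0.4622 -0.334   0.154 ] x [-0.013 -0.004 -1.   ] y [-0.119 -0.993  0.005] yaw_y -96.8 F [-0.9 -0.5 -0.9] w 0.0178 q [ 0.61  0.28 -0.08  1.71  0.04  1.16 -1.17]
tip [ 0.4952 -0.3385  0.0581] tip err in face frame mm [ 3.3 -0.6  5.8] axis-normal deg 1.31
move cm [ 0.66 -0.06  0.1 ] normal-in, tool axes [ 0.935 -0.006 -0.355]
```

View pics/s15.png

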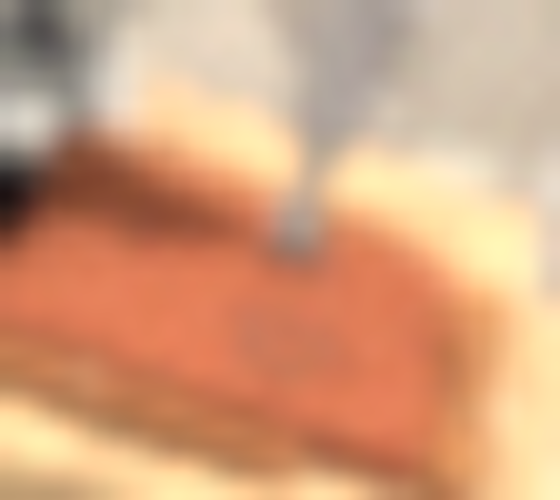

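```bash
python3 -m inch '[{"translation":[0.3,0,-0.1],"spin":0},{"translation":[0,0,0],"spin":0},{"translation":[0,0,0],"spin":0},{"translation":[0,0,0],"spin":0}]'; python3 - <<'E'
from h import *
show();plan(0)
F=[]
for i in range(4):
    im=optics.camera("side");F.append(r.read_state()["ft_force"])
print(np.mean(F,0).round(2),np.std(F,0).round(2)); N=Rn(-.1175)[:,2];print("N",np.mean(F,0)@N)
h=im[163:188,258:286]
cv2.imwrite("pics/s16.png",cv2.resize(cv2.convertScaleAbs(h[:,:,::-1],alpha=1.8),(0,0),fx=20,fy=20,interpolation=2))
E
```

```text
time: 16.08
ee_pos: [0.4632, -0.3342, 0.1509]
eef_rot: [-0.701, 0.044, 0.71, 0.04]
ft_force: [0.1, -0.4, -0.5]
width: 0.0172
t 16.07 p [ 0.4632 -0.3342  0.1509] x [-0.013 -0.004 -1.   ] y [-0.119 -0.993  0.006] yaw_y -96.8 F [ 0.1 -0.4 -0.5] w 0.0172 q [ 0.61  0.29 -0.08  1.71  0.04  1.15 -1.18]
tip [ 0.4963 -0.3387  0.055 ] tip err in face frame mm [ 3.2 -0.7  2.5] axis-normal deg 1.3
move cm [ 0.35 -0.07  0.21] normal-in, tool axes [ 0.935 -0.006 -0.354]
[-0.03 -0.02 -0.37] [0.49 0.46 0.65]
N -0.33846398832749913
```

View pics/s16.png

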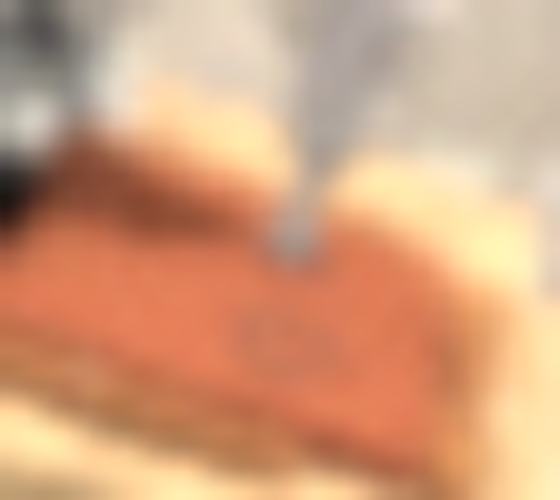

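```bash
python3 -m inch '[{"translation":[0.3,0,-0.1],"spin":0},{"translation":[0,0,0],"spin":0},{"translation":[0,0,0],"spin":0},{"translation":[0,0,0],"spin":0}]'; python3 - <<'E'
from h import *
show();plan(0)
F=[];I=[]
for i in range(8):
    im=optics.camera("side");F.append(r.read_state()["ft_force"]);I.append(im.astype(float))
print(np.mean(F,0).round(2),np.std(F,0).round(2)); N=Rn(-.1175)[:,2];print("N",np.mean(F,0)@N)
h=np.mean(I,0).astype(np.uint8)[155:188,256:290]
cv2.imwrite("pics/s17.png",cv2.resize(cv2.convertScaleAbs(h[:,:,::-1],alpha=1.8),(0,0),fx=18,fy=18,interpolation=2))
E
```

```text
time: 16.77
ee_pos: [0.4643, -0.3344, 0.148]
eef_rot: [-0.701, 0.044, 0.71, 0.04]
ft_force: [-0.8, 1.2, 0.3]
width: 0.0175
t 16.77 p [ 0.4643 -0.3344  0.148 ] x [-0.013 -0.004 -1.   ] y [-0.119 -0.993  0.006] yaw_y -96.8 F [-0.8  1.2  0.3] w 0.0175 q [ 0.61  0.29 -0.08  1.71  0.04  1.15 -1.18]
tip [ 0.4974 -0.339   0.0521] tip err in face frame mm [ 3.3 -0.8 -0.5] axis-normal deg 1.29
move cm [ 0.06 -0.08  0.33] normal-in, tool axes [ 0.935 -0.006 -0.354]
[-0.46  0.18  0.79] [0.39 0.3  0.32]
N 0.9010012397936772
```

View pics/s17.png

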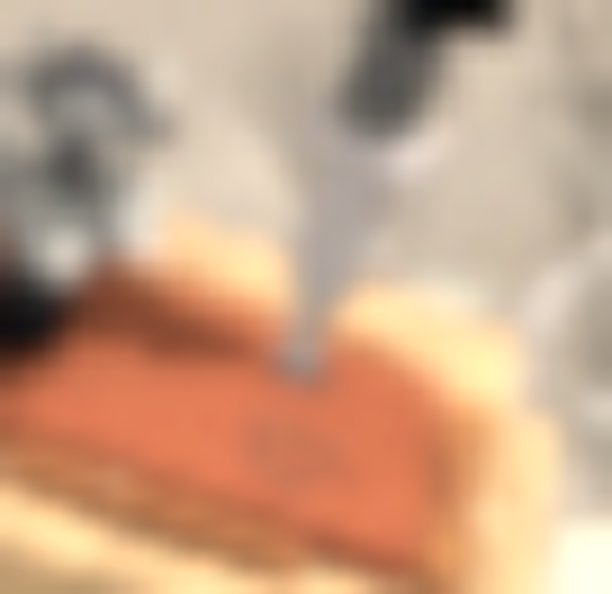

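Contact: the normal force rose from -0.34 to 0.90 N, and the tip is at (272.3,174.8), on the cross pixel. I press about 6.5 mm more along the normal.

```bash
python3 -m inch '[{"translation":[0.2,0,-0.07],"spin":0},{"translation":[0.2,0,-0.08],"spin":0},{"translation":[0.2,0,-0.08],"spin":0},{"translation":[0,0,0],"spin":0},{"translation":[0,0,0],"spin":0}]'; python3 - <<'E'
from h import *
show();plan(0)
F=[];I=[]
for i in range(8):
    im=optics.camera("side");F.append(r.read_state()["ft_force"]);I.append(im.astype(float))
print(np.mean(F,0).round(2),np.std(F,0).round(2)); N=Rn(-.1175)[:,2];print("N",np.mean(F,0)@N)
h=np.mean(I,0).astype(np.uint8)[155:188,256:290]
cv2.imwrite("pics/s18.png",cv2.resize(cv2.convertScaleAbs(h[:,:,::-1],alpha=1.8),(0,0),fx=18,fy=18,interpolation=2))
E
```

```text
time: 17.8
ee_pos: [0.4665, -0.3348, 0.1415]
eef_rot: [-0.701, 0.044, 0.71, 0.041]
ft_force: [-1.8, 0.0, 2.5]
width: 0.0174
t 17.8 p [ 0.4665 -0.3348  0.1415] x [-0.013 -0.004 -1.   ] y [-0.119 -0.993  0.006] yaw_y -96.8 F [-1.8  0.   2.5] w 0.0174 q [ 0.61  0.3  -0.08  1.71  0.04  1.14 -1.18]
tip [ 0.4995 -0.3393  0.0456] tip err in face frame mm [ 3.1 -0.8 -7.4] axis-normal deg 1.32
move cm [-0.58 -0.08  0.55] normal-in, tool axes [ 0.935 -0.006 -0.355]
[-1.36  0.45  2.29] [0.3  0.22 0.4 ]
N 2.6319166060406194
```

View pics/s18.png

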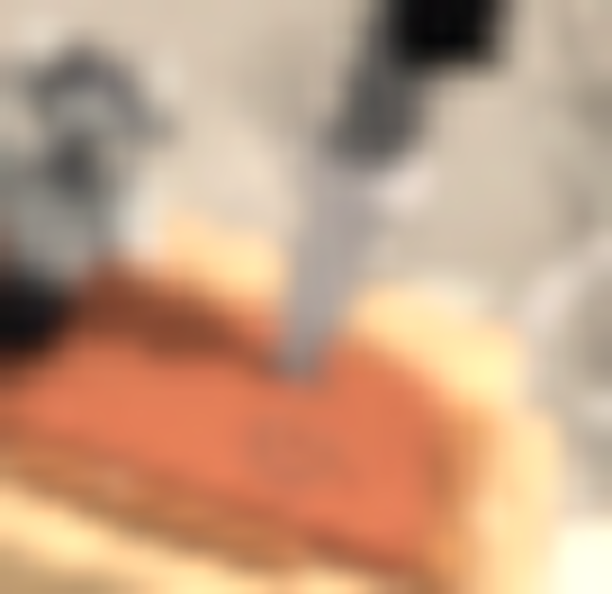

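```bash
python3 - <<'E'
from h import *
f=lambda x,y:[256+x/18-.5,155+y/18-.5]
ang("side",[f(385,125),f(368,168),f(298,368)])
cv2.imwrite("pics/s19.png",cv2.resize(optics.camera("side")[100:350,210:400,::-1],(456,600)))
b=optics.camera("top"); cv2.imwrite("pics/t19.png",b[:,:,::-1]); print(proj("side",[CR]))
s=r.read_state();print(s["time"],s["ee_pos"],s["width"])
E
```

```text
tool xyz mm [ 36.4  -0.  -13.5] angle from grip deg -20.3
tool xyz mm [ 45.3  -0.  -17. ] angle from grip deg -20.5
tool xyz mm [ 87.8   0.  -31.6] angle from grip deg -19.8
axis deg (tip toward -z neg) -19.4 world tip [ 0.4967 -0.3388  0.0553]
[[272.78310016 176.03370645]]
18.3 [ 0.46643328 -0.33477402  0.14146324] 0.017096346559786913
```

View pics/s19.png

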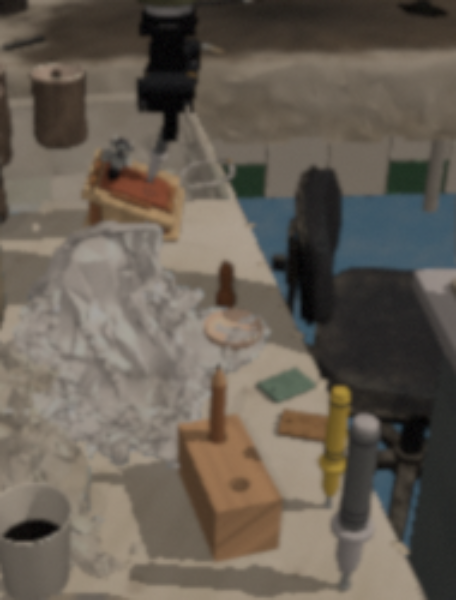

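View pics/t19.png

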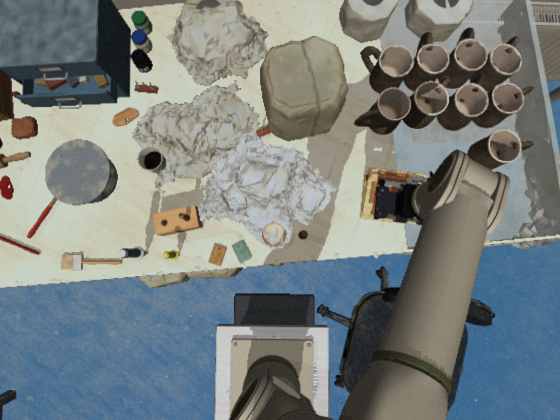

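All checks agree, so I hand it in.

```bash
python3 -c "
from bench import close_job
print(close_job())"
```

```text
the job is handed in; nothing more can be done
None
```

I handed the job in at about 18 s with the clamp closed and the probe held on the cross, plunger about half way in. No verdict was reported.

**What I did**
- **Clamp:** I pushed the knob over with closed fingers until the arm snapped shut.
- **Probe:** I took the smaller grey probe from the stand. The tool only spins about the vertical, so I pivoted the probe about 20° in the jaws, using its hole, before lifting it out. Then I carried it over, set it on the cross and pressed along the normal.

**Last checks**
- **Position:** in the side view the tip was about (272.1,174.9), against the cross at (272.2,174.8) before contact. The ring was still clear of it. Calculating the tip from the arm's pose instead put it about 3 mm uphill of my cross estimate, which is inside 6 mm but disagrees with the picture. The last top view could not settle it because the gripper hides the tip.
- **Squareness:** the probe axis was 19.4–20.5° from the tool axis in the image, about 1–2° from the face normal.
- **Plunger:** the force along the normal was 2.6 N, or about 3.0 N after allowing for the offset before contact. Force, travel and image length together put the plunger about 7–10 mm in.
- **Clamp:** both views show it lying closed over the plaque. I did not measure the foot's force on the plaque.
- **Surroundings:** the pencil, dish, stamp and beaker look to be where they were in the pictures.

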